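# Dust the gauge ball and hold it in the measuring beam

### The arm

A 6-joint arm with a two-finger parallel gripper is mounted at the origin on the work surface. World frame = base frame: x ahead of the robot, y to its left, z up, the work surface at z = 0. Lengths are in m, angles in rad, forces in N, time in s.
With the tool pointing down it reaches from about 0.4 to 0.825 m from the base axis. Payload 7 kg.
Tool frame: the origin (TCP) lies at the centre of the arm's flange, where the gripper is bolted on; the fingertips stand 178 mm ahead of it and the grasp point (between the pads) lies 159 mm ahead of it; z points along the fingers, y is the direction in which the jaws open and shut (so a half turn about z gives the same grasp; the last joint's range is limited). The gripper opens to 88 mm and grips with 3 to 60 N. Pads are 19 mm wide; open, the fingers measure 130 mm over their backs; the gripper's body (78 mm by 193 mm) begins 47 mm behind the grasp point.
Start: joints at [1.421, 0.359, 0.012, 0, -1.224, -0.288], TCP at [0.286, 0.611, 0.405] pointing down, gripper open.
Joint ranges: [-3.07, 3.07], [-1.43, 2.12], [-1.02, 1.25], [-3.03, 1.67], [-3.05, -0], [-3.03, 3.03]. Speed limits (rad/s): [2.39, 2.39, 3.01, 3.14, 3.14, 3.14].

### API

Orientations are given as [roll, pitch, yaw] about the fixed x, y, z axes, in that order (R = Rz(yaw) Ry(pitch) Rx(roll)).
In Python, from station import arm gives the robot as it stands.
- The arm moves only by the shell command python3 -m handwheel 'ROWS' [OPENING] [FORCE]. ROWS is JSON, a list of rows, each a list of 4 numbers: the shift along the world's x, y, z in cm, then the turn about the world's z in rad. In form: [[dx, dy, dz, yaw], ...]. A call has 1 to 20 rows; each row shifts and turns the commanded pose from where the row before left it; what a row does not reach is not made up. A row lasts 1/10 s, in which the tool goes at most 50 mm and 8.59 degrees, less where a joint would pass 70% of its speed; a pose out of reach is approached as far as the arm can. A call is refused whole if a number of a shift passes 5 or a number of a turn 0.15, either way. A call with a gripper value outside its range is refused whole. OPENING is the closure, from 0 (fully open) to 1 (shut), set as the call begins (- or left out, the last holds). The fingers move at their own pace and stop on an object; FORCE is the grip in N (left out, the last holds). Time passes only in rows, so rows that do not move let the fingers close. It gives the time, the measured TCP pose, the force and the opening at its end, in the units of the state.
- arm.get_state(): the state, without advancing time (a new reading comes with each control period).
- arm.grab_frame(name): name is "scene" or "top" or "wrist"; returns a dict with "image" (420x560x3 uint8, red, green, blue), "depth" (420x560 float32, m along the optical axis (not along the pixel's ray), 0 where there is no reading), "vfov" (degrees; the focal length in pixels is half the picture's height over the tangent of half this angle, whatever the lens; pixels are square), "cx", "cy" (the principal point, pixels), "k1" (the pictures are not rectified: a ray, as slopes to the right and down, at radius r is drawn at 1 + k1 r^2 times it, then the intrinsics apply), "rvec" (rotation vector, rad) and "tvec" (3), from world to camera coordinates, as OpenCV has them. Camera axes: x right, y down, z forward; pixel columns grow to the right and rows downward; lengths in m; the calibration is good to about 2 mm. A picture is of the moment at which its call begins.
- arm.job_done(): hands the job in, once; it reports no verdict.
The state is a dict: "t": time; "q": joint angles; "qd": joint speeds; "joint_efforts": joint torques, N m; "eef_pos": TCP position; "ee_rot": TCP orientation; "force": force on the tool from outside, world axes, zero at the start; "moment": the same for the moment, N m; "width": finger opening in m.
Only numpy, scipy, OpenCV 4.12 (cv2) and the standard library are available. Lean on these libraries where they do the work, as an engineer would, in place of code of your own. Each camera call takes 0.05 s, during which the arm holds its last target.

### The job

Pick up the small tray that carries the steel gauge ball by the grip block on top of its handle, lower it into the nitrogen purge pot until the ball is well down inside for about a second, so that the gas blows off the dust, and lift it clear again. Then carry it to the silhouette gauge and finish while still holding it there in the gripper, tray level and still, ball centred in the beam midway between lens and lamp, the handle's two uprights squarely to the left and right of the ball as the lens sees it. All the while the ball stays in its shallow pocket; do not knock the pot or the gauge, and leave everything else on the bench where it is.

Things in the scene. Friction and masses are not known exactly. Their poses are not given: they have to be found in the camera images.
- tray_grip (a point): centre of the black grip block on top of the loose tray's handle, the place to grasp: 12 mm thick along the tray's y, 30 mm wide along its x, 40 mm high. This point is 110 mm above the tray's underside and 97 mm straight above tray_pocket; the tray is 130 mm high and weighs about 75 g without the ball. Its z axis is up when the tray is level
- tray_pocket (a point): where the ball's centre belongs, 13 mm above the tray's underside. The tray is a round white plate (56 mm diameter, 3 mm thick) with two 5 mm uprights 24 mm either side along its x, joined by a crossbar at 90 mm under the grip block. The pocket is 23 mm across with a rim only 3 mm high: tipped some 45 degrees or jerked, the ball rolls out. Axes as tray_grip
- ball_center (a point): centre of the loose polished steel gauge ball, 20 mm diameter, 33 g, lying in the tray's pocket with about 1.5 mm of play; its axes mean nothing
- tray_stand: the fixed black disc (90 mm diameter) on which the tray starts, standing upright; origin under its middle. The tray's underside is 8 mm above the bench, inside a locating ring 4 mm high; it lifts straight out
- pot_rim (a point): centre of the mouth of the fixed nitrogen purge pot, an open round steel cup on a square dark steel flange (116 mm): inner diameter 96 mm, outer 103 mm, rim 80 mm above the bench, inner floor 68 mm below the rim. z up. A brass needle valve stands out near its foot along x, up to 80 mm from the axis and 49 mm high
- gauge: the fixed silhouette gauge: a black rail on the bench (40 mm wide, 22 mm high, 480 mm long) with lens and camera at its +y end and a lamp at its -y end, facing each other along its y axis. Its x axis is level, square to the beam, pointing away from the robot. Origin on the bench straight under the beam's middle. Lens and lamp reach 162 mm above the bench
- gauge_focus (a point): the middle of the beam, 130 mm above the bench, where the ball's centre is to be held. The fronts of lens (54 mm diameter) and lamp (50 mm) are each 90 mm from it along the gauge's y; the 180 mm gap is open from above and from the robot's side, with only the rail below. The camera's sharp field is about 40 mm wide and high. Axes as the gauge
- tweezers_mid (a point): middle of loose steel tweezers, 122 mm long, lying flat, 5 mm high: bystander
- driver_grip (a point): handle of a loose screwdriver, 170 mm long, lying flat: bystander
- lens_cap_mid (a point): centre of a loose round black lens cap, 58 mm diameter, 12 mm high: bystander
- mirror_mount_mid (a point): centre of a loose mirror mount on a short steel pedestal, 50 mm wide, 110 mm high: bystander
- bottle_mid (a point): centre of a loose brown glass bottle, 58 mm diameter, 125 mm high: bystander
- parts_box_mid (a point): centre of a loose open black parts box with dividers, 110 x 85 x 28 mm: bystander
- stage_mid (a point): centre of a loose black micrometer stage, 65 mm square, 38 mm high, its thimble reaching 84 mm from its centre: bystander

How it is judged:
By the outcome, as a careful person would: the job done as asked, in the order asked, and still so for the second after the job is handed in, while the arm keeps its last pose, push and grip.
It also fails if it takes over 58 s, if anything falls off the work surface, if the arm or the gripper's body presses on something with over 40 N, if the wrist force passes 120 N, or if a joint passes its speed limit or range.

## Working session

There is one attempt and no reset: what is moved stays moved. The work goes in short steps, Python scripts to look and compute and a shell command to move; the robot and the scene stay as the last step left them, time stands still between calls to the robot, and variables do not carry over. Pictures are saved under pics/ and viewed, and the job is handed in when it is done.

```bash
mkdir -p pics; ls
cat > h.py <<'E'
import numpy as np, cv2
from station import arm
def grab(n,tag):
    f=arm.grab_frame(n); np.savez(f'pics/{tag}.npz',**f)
    cv2.imwrite(f'pics/{tag}.png',cv2.cvtColor(f['image'],cv2.COLOR_RGB2BGR)); return f
def load(tag):
    return dict(np.load(f'pics/{tag}.npz',allow_pickle=True))
def ray(f,u,v):
    F=f['image'].shape[0]/2/np.tan(np.radians(float(f['vfov']))/2)
    x=(u-f['cx'])/F; y=(v-f['cy'])/F
    k=float(f['k1']); s=1.
    for _ in range(30): s=1/(1+k*((x*s)**2+(y*s)**2))
    d=np.array([x*s,y*s,1.]); R=cv2.Rodrigues(np.array(f['rvec'],float))[0]
    t=np.array(f['tvec'],float).ravel()
    return -R.T@t, R.T@d
def atz(f,u,v,z):
    o,d=ray(f,u,v); return o+d*(z-o[2])/d[2]
def atd(f,u,v,w=0):
    o,d=ray(f,u,v); D=f['depth'][int(round(v)),int(round(u))]; return o+d*D
def proj(f,p):
    F=f['image'].shape[0]/2/np.tan(np.radians(float(f['vfov']))/2)
    R=cv2.Rodrigues(np.array(f['rvec'],float))[0]; c=R@np.array(p)+np.array(f['tvec']).ravel()
    x,y=c[0]/c[2],c[1]/c[2]; k=1+float(f['k1'])*(x*x+y*y); return x*k*F+float(f['cx']),y*k*F+float(f['cy'])
def crop(tag,u0,u1,v0,v1,s,out):
    im=cv2.imread(f'pics/{tag}.png')[v0:v1,u0:u1]; im=cv2.resize(im,None,fx=s,fy=s,interpolation=cv2.INTER_CUBIC); cv2.imwrite(f'pics/{out}.png',im)
E
python3 - <<'E'
from h import *
for n in ['scene','top','wrist']:
    f=grab(n,n+'0'); print(n,f['vfov'],f['cx'],f['cy'],f['k1'],ray(f,280,210))
s=arm.get_state();print(s)
E
```

```text
pics
scene 54.0750375284505 279.0404153798915 209.4759978806882 -0.006290007278582352 (array([1.19086186, 0.20112818, 1.21628127]), array([-0.50513992, -0.1423195 , -0.85122611]))
top 46.17722136349614 282.7979410527575 209.945524236289 0.06071313541873517 (array([0.38098401, 0.01834879, 1.31029705]), array([ 0.1298574 , -0.01680781, -0.99140649]))
wrist 67.48618396524498 275.1574041132033 208.8550897220653 -0.044986613428591456 (array([0.36292554, 0.57469474, 0.38365278]), array([-0.28974808,  0.11716906, -0.9500358 ]))
{'t': 0.15, 'q': array([ 1.42108777e+00,  3.59227842e-01,  1.13045062e-02, -2.19655227e-04,
       -1.22409783e+00, -2.88081175e-01]), 'qd': array([-8.10497346e-04,  3.97236795e-05,  4.11710637e-03,  1.37521254e-03,
       -3.81613491e-04, -6.07970939e-04]), 'joint_efforts': array([-1.60949392e-03, -5.83276141e+01,  2.93292242e+01,  7.00121954e+00,
        8.81975895e-03, -1.03447896e-04]), 'eef_pos': array([0.28612223, 0.61121809, 0.40395584]), 'ee_rot': array([ 3.14035962e+00, -1.50009301e-04, -4.37864402e-01]), 'force': array([-0.30540819,  0.16650143, -0.52900423]), 'moment': array([-0.00313921,  0.06380498,  0.01923831]), 'width': 0.08767484172649494}
```

View pics/scene0.png

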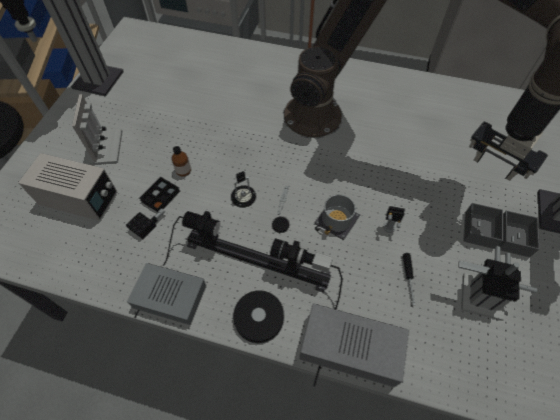

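View pics/top0.png

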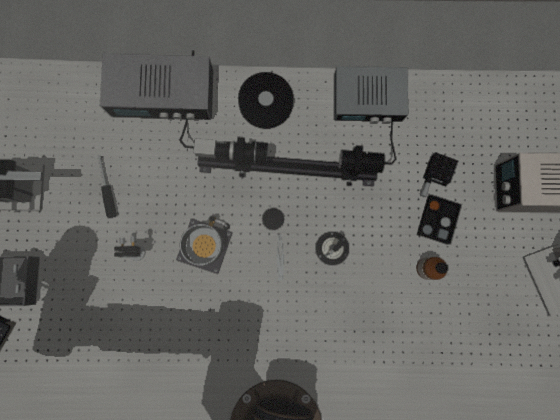

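View pics/wrist0.png

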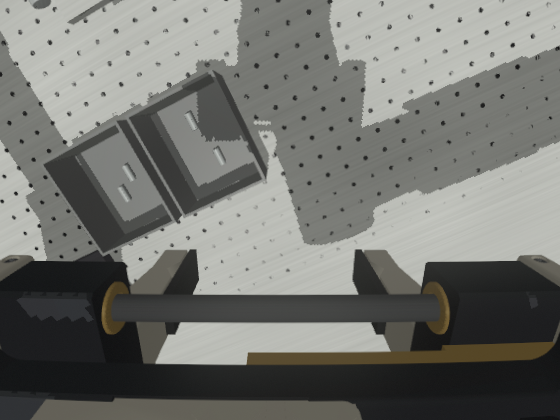

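Scene shows the tray near (243,190), the pot near (338,215) and the gauge from (200,225) to (320,270). In the top view the tray is at about (333,246), the pot at (204,244), the lens at (240,153) and the lamp at (360,162). I'll enlarge these.

Run:
```python
from h import *
crop('top0',300,370,220,275,10,'c1')
crop('top0',170,240,208,280,8,'c2')
crop('top0',190,400,125,200,3.8,'c3')
crop('scene0',220,300,160,240,7,'c4')
```

```text
(no output)
```

View pics/c1.png

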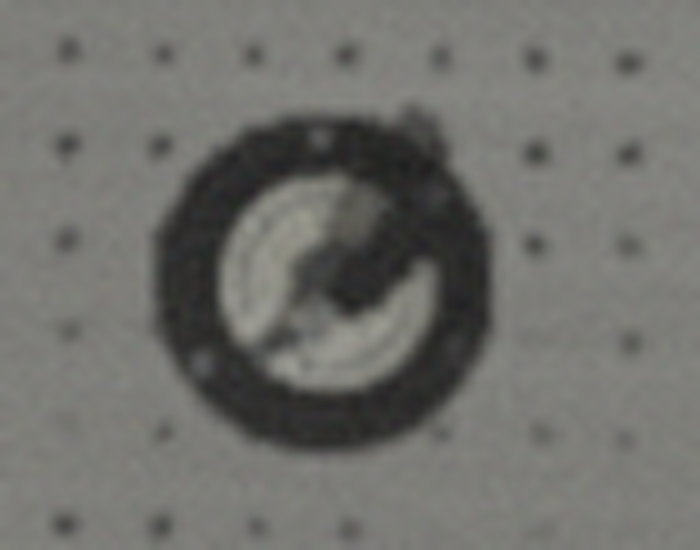

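View pics/c2.png

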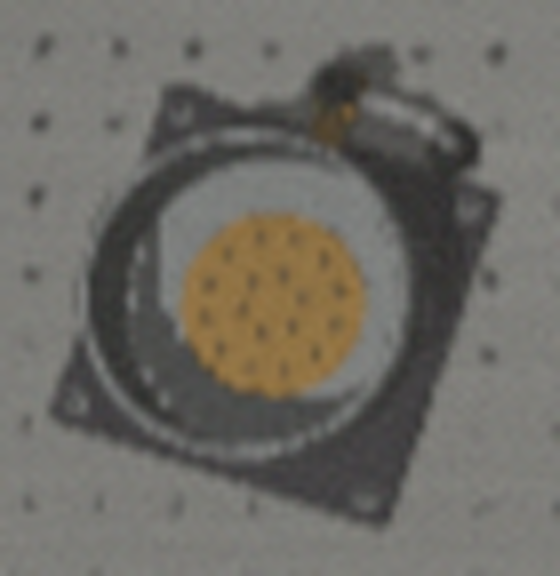

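View pics/c3.png

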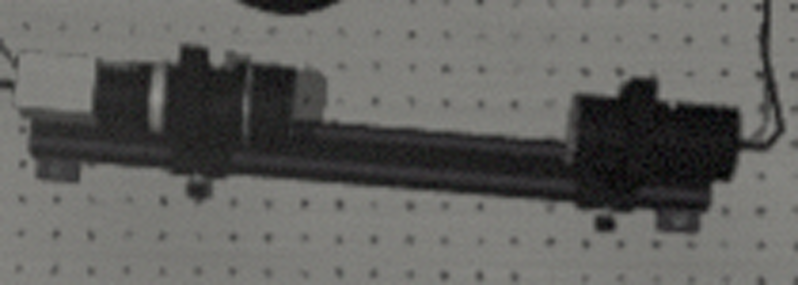

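View pics/c4.png

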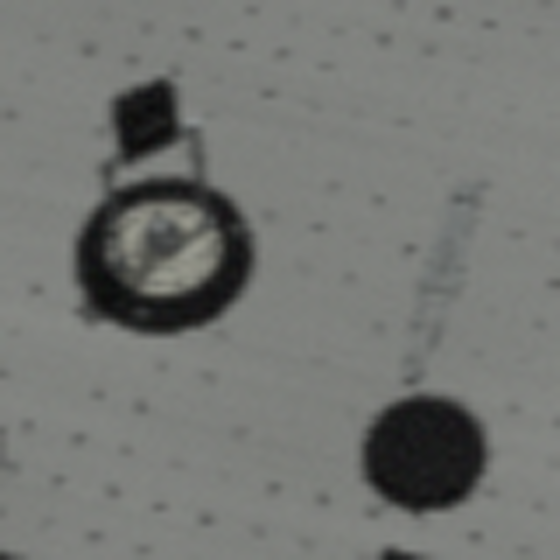

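Run:
```python
from h import *
np.set_printoptions(precision=4,suppress=True)
f=load('top0'); s=load('scene0')
c=lambda u,v,u0,v0,k:(u0+(u+.5)/k-.5, v0+(v+.5)/k-.5)
print('stand',atz(f,*c(323,284,300,220,10),0.008))
print('tray plate',atz(f,*c(330,283,300,220,10),0.011))
print('pot',atz(f,*c(248,291,170,208,8),0.08))
for p in [(297,65),(297,142),(327,95),(575,95),(570,150)]: print('g',p,atz(f,*c(*p,190,125,3.8),0.13), atd(f,*c(*p,190,125,3.8)))
# grip top
for p in [(145,115)]: print('grip scene',atz(s,*c(*p,220,160,7),0.12),atd(s,*c(*p,220,160,7)))
# depth cloud high pts near tray
for n,F,box in [('s',s,(235,252,165,190)),('t',f,(320,355,225,260))]:
    P=np.array([atd(F,u,v) for u in range(box[0],box[1]) for v in range(box[2],box[3]) if F['depth'][v,u]>0]); 
    Q=P[(P[:,2]>.08)&(P[:,2]<.16)]; print(n,len(Q)); print(Q[:40])
```

```text
stand [ 0.4527 -0.1423  0.008 ]
tray plate [ 0.4528 -0.1438  0.011 ]
pot [0.4538 0.1934 0.08  ]
g (297, 65) [0.7042 0.0308 0.13  ] [0.7395 0.0321 0.0011]
g (297, 142) [0.6534 0.0299 0.13  ] [0.6772 0.0309 0.0271]
g (327, 95) [0.6847 0.0111 0.13  ] [0.7181 0.0103 0.0003]
g (575, 95) [ 0.6878 -0.1494  0.13  ] [ 0.6836 -0.1471  0.1462]
g (570, 150) [ 0.6515 -0.1462  0.13  ] [ 0.6473 -0.1436  0.1485]
grip scene [ 0.4499 -0.1443  0.12  ] [ 0.4564 -0.1412  0.1296]
s 106
[[ 0.4677 -0.1585  0.0988]
 [ 0.474  -0.156   0.1026]
 [ 0.4699 -0.1586  0.0902]
 [ 0.4706 -0.1588  0.0853]
 [ 0.4585 -0.1545  0.1383]
 [ 0.4619 -0.1534  0.1378]
 [ 0.4661 -0.1551  0.1038]
 [ 0.4638 -0.1568  0.0942]
 [ 0.4684 -0.1556  0.0894]
 [ 0.4686 -0.1561  0.0836]
 [ 0.4596 -0.1504  0.1413]
 [ 0.4627 -0.1494  0.1403]
 [ 0.4653 -0.1487  0.1385]
 [ 0.4628 -0.1504  0.1291]
 [ 0.4613 -0.1517  0.1211]
 [ 0.4645 -0.1507  0.1202]
 [ 0.4593 -0.1537  0.1065]
 [ 0.4585 -0.1546  0.0993]
 [ 0.4638 -0.1526  0.1016]
 [ 0.4662 -0.152   0.0993]
 [ 0.4533 -0.1494  0.1389]
 [ 0.457  -0.1481  0.1388]
 [ 0.4608 -0.1468  0.1388]
 [ 0.4645 
[... 835 characters left out ...]
 0.44   -0.131   0.1027]
 [ 0.4511 -0.1309  0.1232]
 [ 0.4479 -0.1292  0.1367]
 [ 0.4458 -0.1297  0.1323]
 [ 0.4442 -0.1316  0.1171]
 [ 0.4423 -0.1329  0.1068]
 [ 0.4537 -0.1337  0.1198]
 [ 0.4502 -0.1313  0.1391]
 [ 0.4481 -0.1319  0.134 ]
 [ 0.4456 -0.1316  0.1365]
 [ 0.4435 -0.1323  0.1312]
 [ 0.4415 -0.1334  0.1226]
 [ 0.4402 -0.136   0.1019]
 [ 0.4557 -0.1352  0.127 ]
 [ 0.4527 -0.1339  0.1374]
 [ 0.4501 -0.1334  0.1407]
 [ 0.4478 -0.1336  0.1393]
 [ 0.4456 -0.1339  0.1375]
 [ 0.4432 -0.134   0.1365]
 [ 0.4412 -0.1347  0.1308]
 [ 0.458  -0.1372  0.1305]
 [ 0.455  -0.1359  0.14  ]
 [ 0.4526 -0.136   0.1391]
 [ 0.4503 -0.136   0.1392]
 [ 0.4479 -0.1361  0.1389]
 [ 0.4456 -0.1363  0.1373]]
```

```bash
python3 -m handwheel '[[2,-2,0.3,0],[2,-3.5,0.3,0],[2,-3.5,0.3,0],[2,-3.5,0.3,0.05],[2,-3.5,0.3,0.05],[2,-3.5,0.3,0.05],[2,-3.5,0.3,0.05],[2,-3.5,0.3,0.05],[2,-3.5,0.3,0.05],[2,-3.5,0.3,0.05],[1,-3.5,0.3,0.05],[1,-3.5,0.3,0],[1,-3.5,0.3,0],[1,-3.5,0.3,0],[1,-3.5,0.3,0],[1,-3.5,0.3,0],[1,-3.5,0,0],[0,-3.5,0,0],[0,-2,0,0],[0,0,0,0]]' 0
python3 - <<'E'
from h import *
f=grab('wrist','w1'); print(ray(f,280,210)); s=arm.get_state(); print(s['t'],s['eef_pos'],s['ee_rot'])
E
```

```text
t: 2.15
eef_pos: [0.5559, -0.0259, 0.4524]
ee_rot: [3.141, 0.001, -0.041]
force: [0.1, -0.5, -0.2]
width: 0.0875
(array([ 0.64062634, -0.03007321,  0.43214505]), array([-0.3132754 , -0.00289998, -0.9497898 ]))
2.2 [ 0.55602028 -0.02478246  0.45242097] [ 3.14151933e+00  4.91708114e-04 -4.01143919e-02]
```

View pics/w1.png

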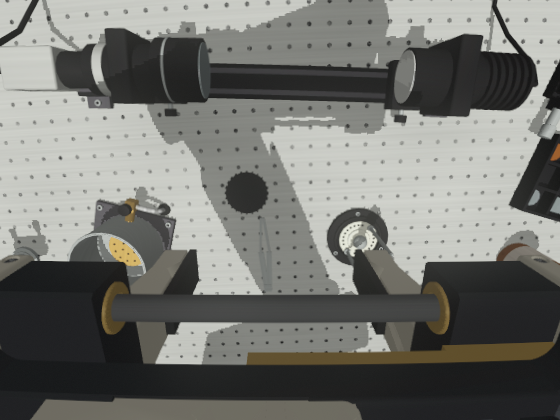

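The lens front is at about (207,68), the lamp front at (405,77), and the rail between them on rows 65-100. I'll enlarge both ends.

Run:
```python
from h import *
crop('w1',150,290,25,125,5.5,'c5')
crop('w1',330,470,25,125,5.5,'c6')
crop('w1',310,410,190,280,6,'c7')
```

```text
(no output)
```

View pics/c5.png

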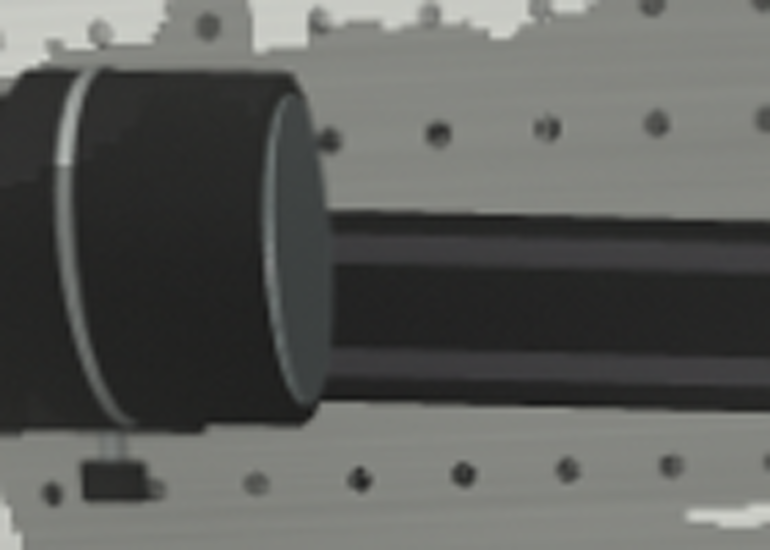

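View pics/c6.png

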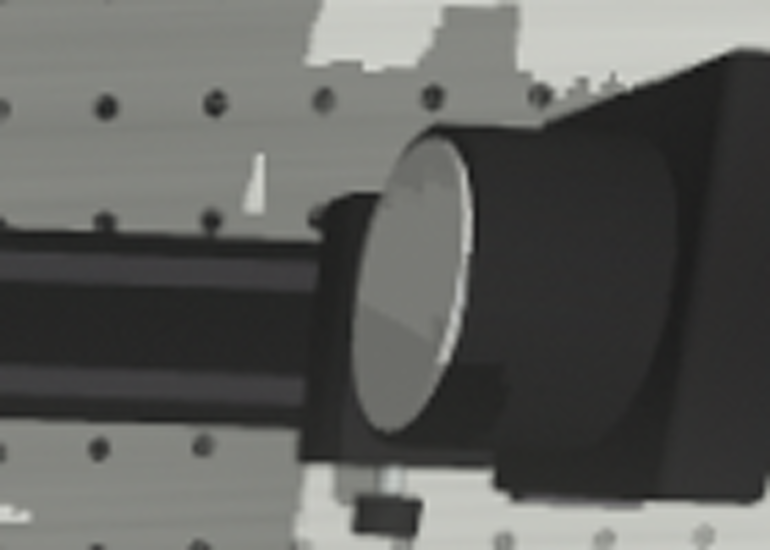

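View pics/c7.png

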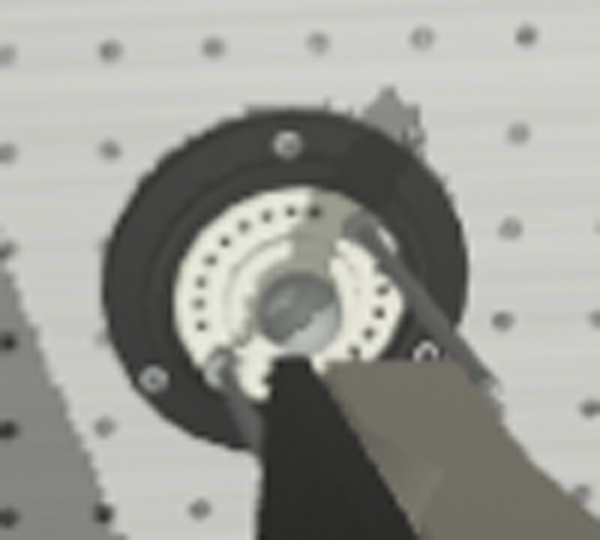

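Run:
```python
from h import *
np.set_printoptions(precision=4,suppress=True)
f=load('w1')
k=5.5
a=lambda p:(150+(p[0]+.5)/k-.5,25+(p[1]+.5)/k-.5)
b=lambda p:(330+(p[0]+.5)/k-.5,25+(p[1]+.5)/k-.5)
print('lens face pts',[atz(f,*a(p),.13) for p in [(298,250),(308,73)]],atd(f,*a((298,250))))
print('lamp face',atz(f,*b((413,285)),.13),atd(f,*b((413,285))))
for z in (.022,):
  print('far',[atz(f,*p,z) for p in [a((335,212)),a((765,222)),b((5,232)),b((315,243))]])
  print('near',[atz(f,*p,z) for p in [a((335,400)),a((765,410)),b((5,415)),b((295,427))]])
  print('strips',[atz(f,*p,z) for p in [a((345,235)),a((345,262)),a((345,348)),a((345,380)),b((300,258)),b((295,290)),b((295,372)),b((295,405))]])
D=f['depth']
def cloud(u0,u1,v0,v1,pred):
    P=np.array([atd(f,u,v) for u in range(u0,u1) for v in range(v0,v1) if D[v,u]>0]); return P[pred(P)]
P=cloud(100,250,30,110,lambda P:(P[:,2]>.14)); print('lens top', P.min(0),P.max(0))
Q=P[(P[:,1]<.055)&(P[:,1]>.02)]; print(len(Q))
# fit cylinder axis circle in xz: use least squares for lens barrel near front
def circ(Q):
    A=np.c_[Q[:,0],Q[:,2],np.ones(len(Q))]; s=np.linalg.lstsq(A,(Q[:,0]**2+Q[:,2]**2),rcond=None)[0]; return s[0]/2,s[1]/2,np.sqrt(s[2]+(s[0]**2+s[1]**2)/4)
for y0 in np.arange(0.0,.06,.01):
    Q=cloud(100,250,30,110,lambda P:(P[:,2]>.11)&(P[:,1]>y0)&(P[:,1]<y0+.01)); print(y0,len(Q),circ(Q) if len(Q)>10 else '',Q[:,2].max() if len(Q) else '')
for y0 in np.arange(-.2,-.12,.01):
    Q=cloud(380,480,30,120,lambda P:(P[:,2]>.11)&(P[:,1]>y0)&(P[:,1]<y0+.01)); print(y0,len(Q),circ(Q) if len(Q)>10 else '',Q[:,2].max() if len(Q) else '')
# stand/tray
k2=6;c=lambda u,v:(310+(u+.5)/k2-.5,190+(v+.5)/k2-.5)
print('stand',atz(f,*c(285,282),.008)); print('plate',atz(f,*c(290,297),.011)); print('ball',atz(f,*c(300,312),.021),atd(f,*c(300,312)))
print('feet',atz(f,*c(363,226),.011),atz(f,*c(220,362),.011))
# pot
```

```text
lens face pts [array([0.6752, 0.0322, 0.13  ]), array([0.7013, 0.028 , 0.13  ])] [0.675  0.0319 0.1316]
lamp face [ 0.6631 -0.148   0.13  ] [ 0.6629 -0.1468  0.133 ]
far [array([0.6949, 0.0455, 0.022 ]), array([ 0.6887, -0.0485,  0.022 ]), array([ 0.6848, -0.0989,  0.022 ]), array([ 0.6805, -0.1676,  0.022 ])]
near [array([0.6557, 0.0493, 0.022 ]), array([ 0.6493, -0.0473,  0.022 ]), array([ 0.6463, -0.0992,  0.022 ]), array([ 0.6416, -0.1652,  0.022 ])]
strips [array([0.6901, 0.0438, 0.022 ]), array([0.6845, 0.0443, 0.022 ]), array([0.6666, 0.046 , 0.022 ]), array([0.6598, 0.0467, 0.022 ]), array([ 0.6774, -0.1644,  0.022 ]), array([ 0.6708, -0.1636,  0.022 ]), array([ 0.6534, -0.1645,  0.022 ]), array([ 0.6463, -0.1649,  0.022 ])]
lens top [0.6496 0.0294 0.14  ] [0.7064 0.1243 0.1603]
1930
0.0 0  
0.01 0  
0.02 97 (np.float64(0.6884454565699573), np.float64(0.1294381202079073), np.float64(0.010040311772557646)) 0.14897851529149192
0.03 1135 (np.float64(0.6745056303384788), np.float64(0.1366262920217216), np.float64(0.019780679858024175)) 0.1587608165288832
0.04 768 (np.float64(0.67
[... 605 characters left out ...]
007556888738
-0.16999999999999998 684 (np.float64(0.6615621883491922), np.float64(0.13002823038208616), np.float64(0.02455613361256172)) 0.15689246519764527
-0.15999999999999998 678 (np.float64(0.6621692720103767), np.float64(0.12998811621656733), np.float64(0.024610932474528186)) 0.15682604114193954
-0.14999999999999997 1094 (np.float64(0.6617918390000264), np.float64(0.13377235476387228), np.float64(0.017727844363675253)) 0.15627951021607184
-0.13999999999999996 0  
-0.12999999999999995 0  
-0.11999999999999994 0  
stand [ 0.4551 -0.1428  0.008 ]
plate [ 0.4524 -0.1434  0.011 ]
ball [ 0.4529 -0.1433  0.021 ] [ 0.4573 -0.1406  0.0307]
feet [ 0.4702 -0.1603  0.011 ] [ 0.4357 -0.1269  0.011 ]
```

The beam middle comes out at (0.669,-0.058) with yaw -0.066. As a check, the lens-lamp gap measures 180.2 mm and the rail is 39 mm wide. The tray grip is at (0.4528,-0.1434) with yaw -0.769. I'll move above it.

```bash
python3 -m handwheel '[[-1,-1.2,-0.5,-0.07],[-1,-1.2,-0.5,-0.07],[-1,-1.2,-0.5,-0.07],[-1,-1.2,-0.5,-0.07],[-1,-1.2,-0.5,-0.07],[-1,-1.2,-0.5,-0.07],[-1,-1.2,-0.5,-0.07],[-1,-1.2,-0.5,-0.07],[-1,-1.2,-0.5,-0.07],[-1,-1,-0.5,-0.1],[-0.3,0,0,0],[0,0,0,0],[0,0,0,0]]' 0
python3 - <<'E'
from h import *
f=grab('wrist','w2'); s=arm.get_state(); print(s['t'],s['eef_pos'],s['ee_rot'])
crop('w2',180,380,120,260,4,'c8')
E
```

```text
t: 3.5
eef_pos: [0.4537, -0.141, 0.403]
ee_rot: [-3.141, -0.001, -0.765]
force: [-0.0, 0.3, 0.2]
width: 0.0874
3.55 [ 0.45370919 -0.14109421  0.40295871] [-3.14115210e+00 -4.73038945e-04 -7.65545903e-01]
```

View pics/w2.png

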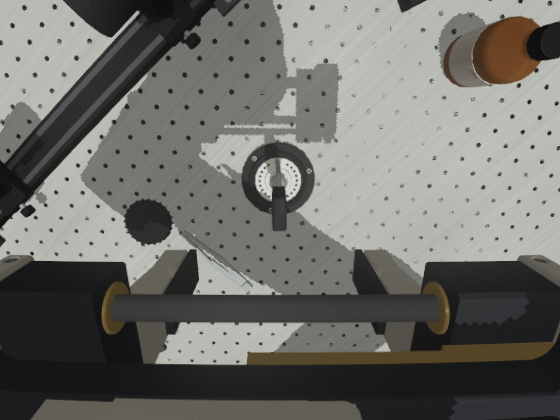

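View pics/c8.png

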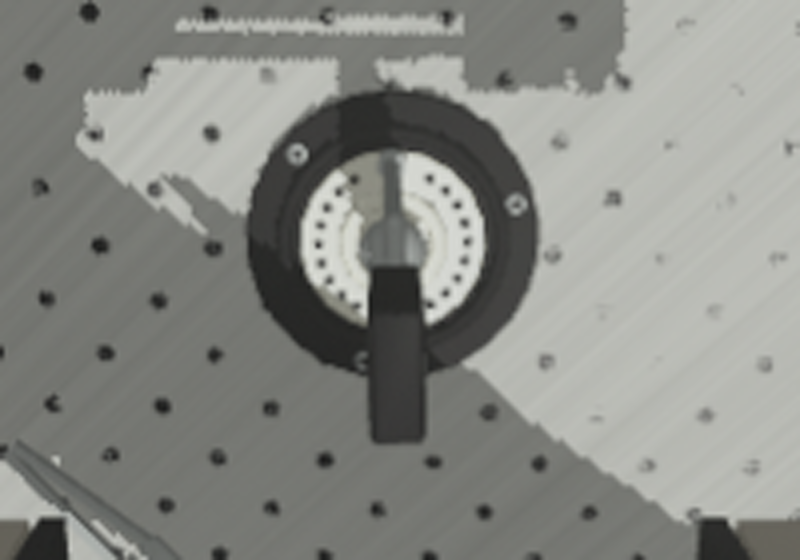

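The grip block's top face spans about (370-426, 308-442) in the crop, and the handle is aligned with the image's vertical. I'll compute its position.

Run:
```python
from h import *
np.set_printoptions(precision=4,suppress=True)
f=load('w2');c=lambda u,v:(180+(u+.5)/4-.5,120+(v+.5)/4-.5)
P=[atz(f,*c(*p),.138) for p in [(369,310),(425,310),(371,441),(425,441)]]
for p in P: print(p)
print(np.mean(P,0)); d=(P[0]+P[1]-P[2]-P[3])/2; print(np.linalg.norm(d),np.arctan2(d[1],d[0]),np.linalg.norm(P[0]-P[1]))
print('plate',atz(f,*c(393,240),.011),'stand',atz(f,*c(393,232),.008))
d=atz(f,*c(388,165),.011); print(d)
```

```text
[ 0.4669 -0.15    0.138 ]
[ 0.4591 -0.1582  0.138 ]
[ 0.4462 -0.1306  0.138 ]
[ 0.4383 -0.1387  0.138 ]
[ 0.4526 -0.1444  0.138 ]
0.02847817687634133 -0.7543823674025374 0.011328706142500377
plate [ 0.4528 -0.1446  0.011 ] stand [ 0.454  -0.1458  0.008 ]
[ 0.4702 -0.1592  0.011 ]
```

```bash
python3 -m handwheel '[[-0.1,-0.3,-1,0],[0,0,-1.5,0],[0,0,-1.5,0],[0,0,-1.5,0],[0,0,-1.5,0],[0,0,-1.5,0],[0,0,-1.5,0],[0,0,-1.2,0],[0,0,-0.7,0],[0,0,-0.3,0],[0,0,0,0],[0,0,0,0]]' 0
python3 - <<'E'
from h import *
f=grab('wrist','w3'); s=arm.get_state(); print(s['t'],s['eef_pos'],s['ee_rot'])
E
```

```text
t: 4.75
eef_pos: [0.4524, -0.1447, 0.281]
ee_rot: [-3.141, -0.001, -0.768]
force: [-0.6, -0.5, 0.1]
width: 0.0873
4.8 [ 0.45241704 -0.14468355  0.2811475 ] [-3.14096207e+00 -7.09794925e-04 -7.67561818e-01]
```

View pics/w3.png

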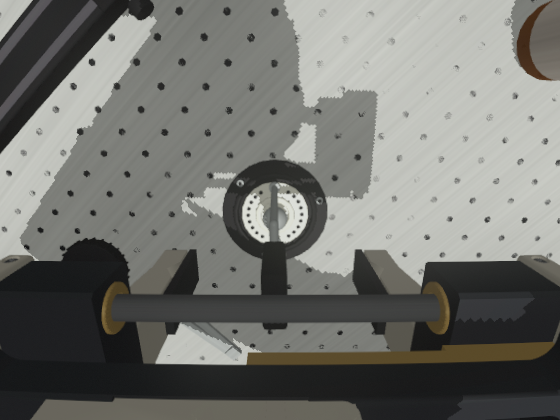

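The block at column 275 sits midway between the fingers (197 and 353). I'll close the gripper.

```bash
python3 -m handwheel '[[0,0,0,0],[0,0,0,0],[0,0,0,0],[0,0,0,0],[0,0,0,0],[0,0,0,0],[0,0,0,0],[0,0,0,0],[0,0,0,0],[0,0,0,0]]' 1 20
```

```text
t: 5.8
eef_pos: [0.4522, -0.1447, 0.2807]
ee_rot: [3.142, -0.0, -0.768]
force: [0.2, 0.5, 1.4]
width: 0.0132
```

```bash
python3 -m handwheel '[[0,0,0.1,0],[0,0,0.2,0],[0,0,0.4,0],[0,0,0.6,0],[0,0,0.8,0],[0,0,1,0],[0,0,1,0],[0,0,1.1,0],[0,0,1.1,0],[0,0,1.1,0],[0,0,1.1,0],[0,0,1.1,0],[0,0,1,0],[0,0,0.9,0],[0,0,0.7,0],[0,0,0.5,0],[0,0,0.3,0],[0,0,0.1,0],[0,0,0,0],[0,0,0,0]]'
python3 - <<'E'
from h import *
f=grab('wrist','w4'); s=arm.get_state(); print(s['t'],s['eef_pos'],s['ee_rot'],s['width'],s['force'])
crop('w4',200,350,150,330,3.3,'c9')
E
```

```text
t: 7.8
eef_pos: [0.4521, -0.1447, 0.4113]
ee_rot: [3.141, 0.001, -0.768]
force: [-0.1, 1.0, -1.6]
width: 0.0119
7.85 [ 0.45211346 -0.14467691  0.41131548] [ 3.14111188e+00  4.72866294e-04 -7.67812647e-01] 0.011942649269870006 [ 0.28765422  0.52219225 -1.01681323]
```

View pics/w4.png

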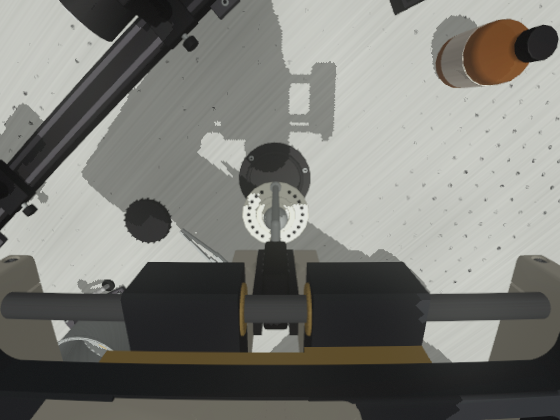

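View pics/c9.png

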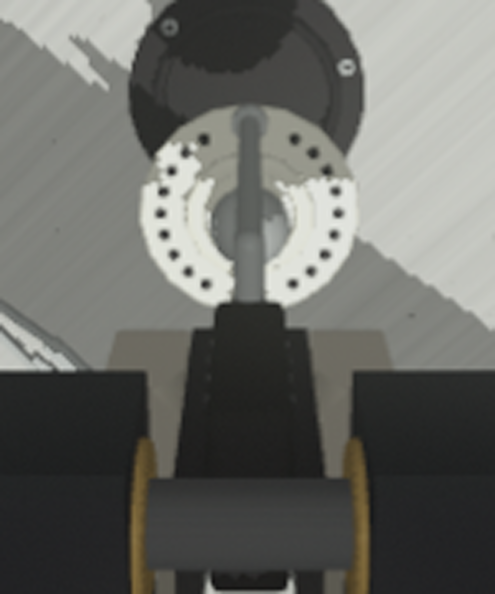

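Lifted cleanly: the ball is in its pocket at (275,216) in the frame, and the tray is level. Next I'll carry it over to the pot, turning as it goes.

```bash
python3 -m handwheel '[[0,0.3,0,0],[0,0.6,0,0.01],[0,1,0,0.03],[0,1.4,0,0.05],[0.1,1.8,0,0.05],[0.1,2.1,0,0.05],[0,2.3,0,0.05],[0,2.4,0,0.05],[0,2.4,0,0.05],[0,2.4,0,0.05],[0,2.4,0,0.05],[0,2.4,0,0.05],[0,2.4,0,0.05],[0,2.3,0,0.05],[0,2.1,0,0.05],[0,1.8,0,0.03],[0,1.4,0,0.02],[0,1,0,0.01],[0,0.6,0,0],[0,0.3,0,0]]' && python3 -m handwheel '[[0,0.2,0,0],[0,0.1,0,0],[0,0,0,0],[0,0,0,0]]'
python3 - <<'E'
from h import *
f=grab('wrist','w5'); s=arm.get_state(); print(s['t'],s['eef_pos'],s['ee_rot'],s['width'],s['force'])
grab('top','t5'); grab('scene','s5')
crop('w5',170,390,100,260,3.6,'c10')
E
```

```text
t: 9.85
eef_pos: [0.4541, 0.1897, 0.4116]
ee_rot: [3.141, 0.0, -0.068]
force: [0.1, 0.5, -0.7]
width: 0.0121
t: 10.25
eef_pos: [0.4542, 0.192, 0.4117]
ee_rot: [-3.142, -0.0, -0.068]
force: [-0.4, -0.3, -1.9]
width: 0.0119
10.3 [0.45419708 0.19200564 0.41170233] [ 3.14157520e+00 -2.71889033e-05 -6.82111800e-02] 0.012138939246104138 [ 0.04538115  0.46649768 -0.70602941]
```

View pics/w5.png

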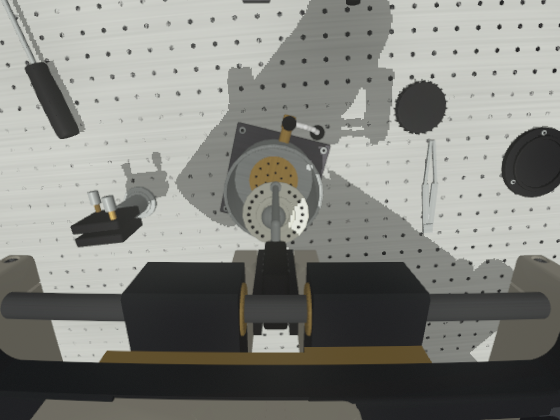

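View pics/s5.png

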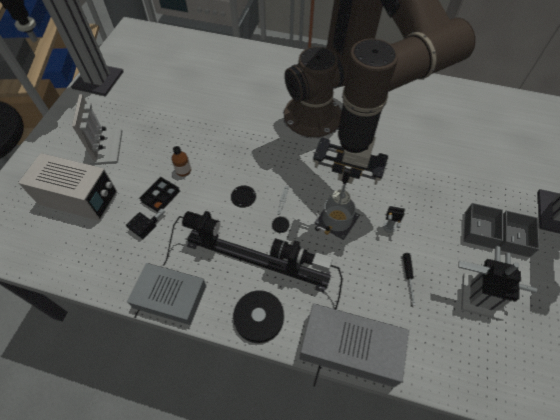

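View pics/c10.png

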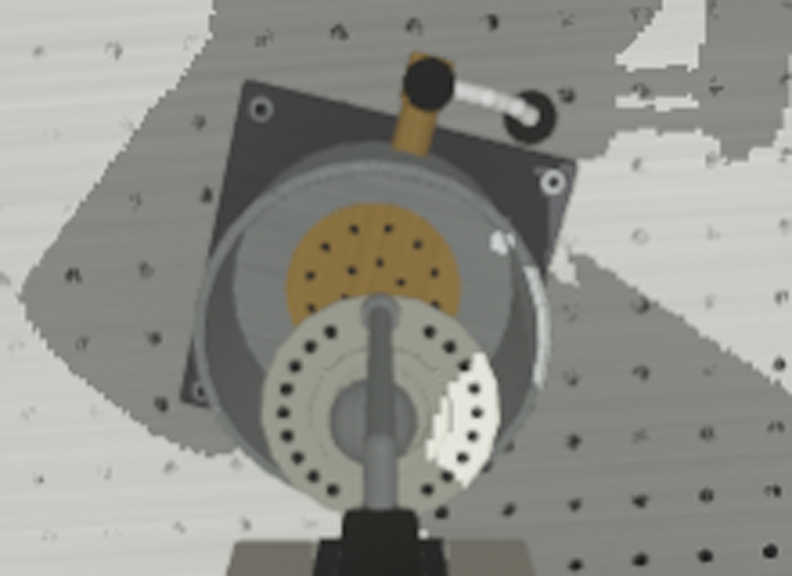

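The pot rim spans columns 195-550 in the crop, with its top at row 158. The ball is centred in the pocket.

Run:
```python
from h import *
np.set_printoptions(precision=4,suppress=True)
f=load('w5');c=lambda u,v:(170+(u+.5)/3.6-.5,100+(v+.5)/3.6-.5)
pts=[(195,325),(550,325),(372,157),(240,213),(500,213),(207,385),(537,395)]
P=np.array([atz(f,*c(*p),.08) for p in pts]); print(P)
from scipy.optimize import least_squares
print(least_squares(lambda q:np.hypot(P[:,0]-q[0],P[:,1]-q[1])-q[2],[.45,.19,.05]).x)
print('plate',atz(f,*c(380,405),.141),'ball',atz(f,*c(372,421),.1525))
d=[atz(f,*c(*p),.141) for p in [(262,405),(500,405)]];print(d)
```

```text
[[0.4618 0.2434 0.08  ]
 [0.4549 0.1428 0.08  ]
 [0.5053 0.1899 0.08  ]
 [0.4926 0.2273 0.08  ]
 [0.4877 0.1558 0.08  ]
 [0.4438 0.2421 0.08  ]
 [0.4342 0.147  0.08  ]]
[0.4549 0.1933 0.0504]
plate [0.4548 0.1912 0.141 ] ball [0.455  0.193  0.1525]
[array([0.4566, 0.2187, 0.141 ]), array([0.4528, 0.1632, 0.141 ])]
```

```bash
python3 -m handwheel '[[0,0.1,-0.2,0],[0,0,-0.4,0],[0,0,-0.6,0],[0,0,-0.8,0],[0,0,-0.9,0],[0,0,-0.9,0],[0,0,-0.9,0],[0,0,-0.9,0],[0,0,-0.9,0],[0,0,-0.9,0],[0,0,-0.9,0],[0,0,-0.9,0],[0,0,-0.9,0],[0,0,-0.8,0],[0,0,-0.5,0],[0,0,-0.3,0],[0,0,0,0],[0,0,0,0],[0,0,0,0],[0,0,0,0]]' && python3 -m handwheel '[[0,0,0,0],[0,0,0,0],[0,0,0,0],[0,0,0,0],[0,0,0,0],[0,0,0,0],[0,0,0,0],[0,0,0,0],[0,0,0,0],[0,0,0,0]]'
python3 - <<'E'
from h import *
f=grab('wrist','w6'); s=arm.get_state(); print(s['t'],s['eef_pos'],s['ee_rot'],s['width'],s['force'])
E
```

```text
t: 12.4
eef_pos: [0.4542, 0.1934, 0.295]
ee_rot: [-3.141, -0.0, -0.068]
force: [0.9, -0.5, -1.2]
width: 0.0118
t: 13.4
eef_pos: [0.4542, 0.1933, 0.2947]
ee_rot: [-3.142, -0.0, -0.068]
force: [-0.2, -0.4, -0.8]
width: 0.012
13.45 [0.4541823  0.19331514 0.29466711] [-3.14156716e+00 -4.19561884e-05 -6.77850517e-02] 0.011871401579798076 [ 0.77717684 -0.57832489 -1.17264653]
```

View pics/w6.png

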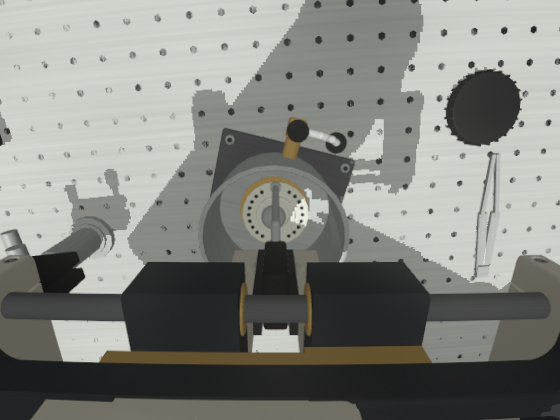

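The tray is down in the pot and centred, with the ball in place at (275,215). I'll hold a moment more, then lift.

```bash
python3 -m handwheel '[[0,0,0,0],[0,0,0,0],[0,0,0.2,0],[0,0,0.4,0],[0,0,0.6,0],[0,0,0.8,0],[0,0,0.9,0],[0,0,0.9,0],[0,0,0.9,0],[0,0,0.9,0],[0,0,0.9,0],[0,0,0.9,0],[0,0,0.9,0],[0,0,0.9,0],[0,0,0.8,0],[0,0,0.7,0],[0,0,0.5,0],[0,0,0.3,0],[0,0,0.1,0],[0,0,0,0]]' && python3 -m handwheel '[[0,-0.3,0,0],[0,-0.6,0,0],[0,-0.9,0,0],[0,-1.2,0,0],[0,-1.5,0,0],[0,-1.7,0,0],[0,-1.8,0,0],[0,-1.8,0,0],[0,-1.8,0,0],[0,-1.8,0,0],[0,-1.8,0,0],[0,-1.8,0,0],[0,-1.7,0,0],[0,-1.6,0,0],[0,-1.4,0,0],[0,-1.2,0,0],[0,-0.9,0,0],[0,-0.7,0,0],[0,-0.4,0,0],[0,-0.2,0,0]]'
python3 - <<'E'
from h import *
f=grab('wrist','w7'); s=arm.get_state(); print(s['t'],s['eef_pos'],s['ee_rot'],s['width'],s['force'])
E
```

```text
t: 15.45
eef_pos: [0.4541, 0.1933, 0.4105]
ee_rot: [3.141, 0.0, -0.068]
force: [-0.3, 0.3, -1.0]
width: 0.0123
t: 17.45
eef_pos: [0.4542, -0.058, 0.4106]
ee_rot: [-3.142, 0.0, -0.068]
force: [0.6, -0.4, -1.5]
width: 0.0118
17.5 [ 0.45418624 -0.05793434  0.41060038] [ 3.14151855e+00  1.27183935e-04 -6.78541688e-02] 0.012003542716924607 [ 0.10391357  0.12673414 -0.60976294]
```

View pics/w7.png

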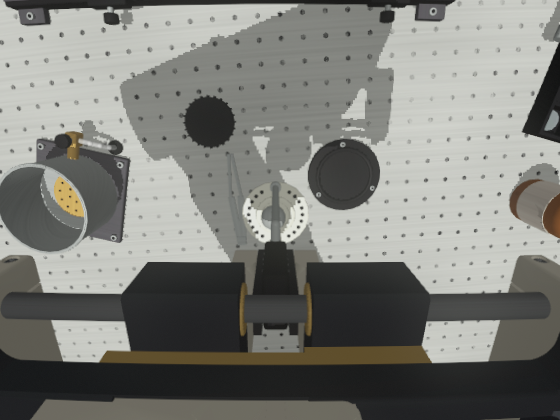

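```bash
python3 -m handwheel '[[0.3,0,0,0],[0.6,0,0,0],[0.9,0,0,0],[1.2,0,0,0],[1.4,0,0,0],[1.5,0,0,0],[1.5,0,0,0],[1.5,0,-0.1,0],[1.5,0,-0.2,0],[1.5,0,-0.3,0],[1.5,0,-0.4,0],[1.5,0,-0.4,0],[1.5,0,-0.3,0],[1.4,0,-0.2,0],[1.2,0,-0.1,0],[0.9,0,0,0],[0.6,0,0,0],[0.3,0,0,0],[0,0,0,0],[0,0,0,0]]'
python3 - <<'E'
from h import *
f=grab('wrist','w8'); s=arm.get_state(); print(s['t'],s['eef_pos'],s['ee_rot'],s['width'],s['force'])
grab('scene','s8');grab('top','t8')
crop('w8',170,390,130,270,3.6,'c11'); crop('s8',170,350,190,300,4,'c12'); crop('t8',190,400,120,210,3.8,'c13')
E
```

```text
t: 19.5
eef_pos: [0.6619, -0.0577, 0.3909]
ee_rot: [-3.141, -0.0, -0.068]
force: [0.2, -0.0, -0.6]
width: 0.0116
19.55 [ 0.66180855 -0.05770927  0.39091985] [-3.14145681e+00 -1.61521781e-04 -6.78089642e-02] 0.011962003518754082 [ 0.00459553 -0.36552893 -0.96628155]
```

View pics/w8.png

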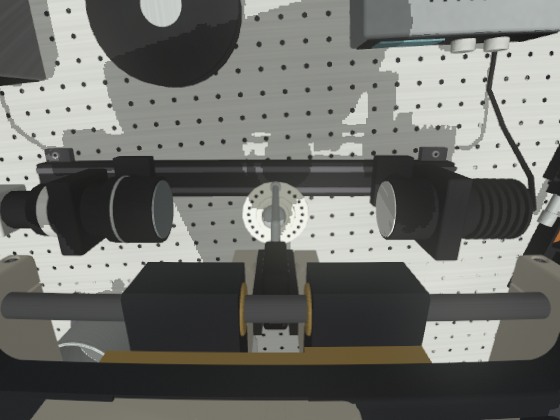

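View pics/c11.png

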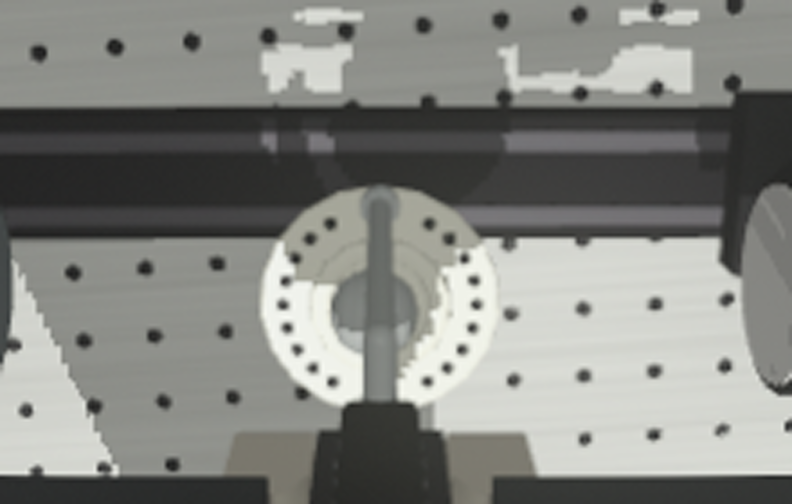

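View pics/c12.png

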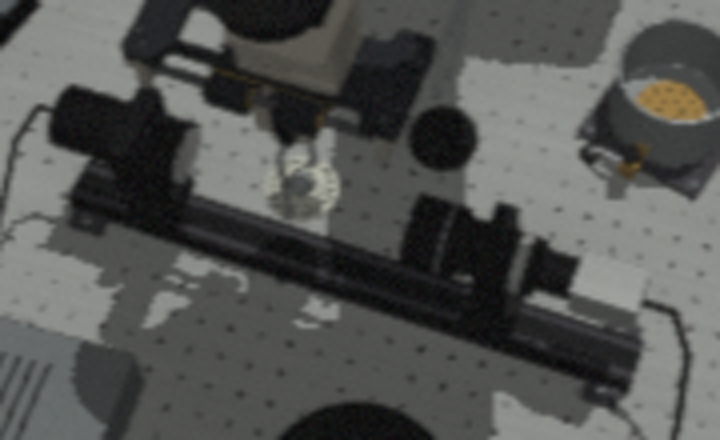

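View pics/c13.png

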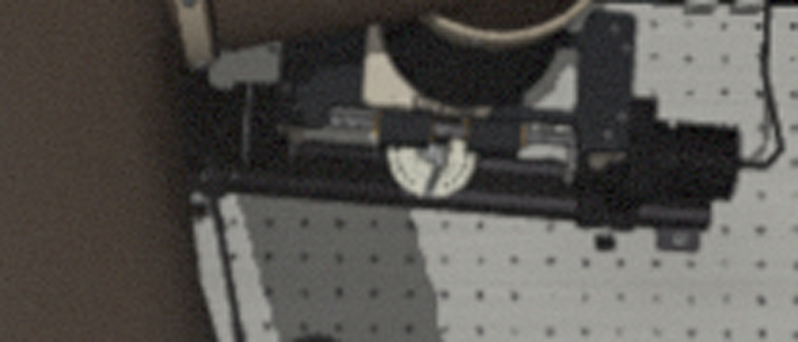

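In the wrist view the ball is at about (273,217), between the lens front near (160,210) and the lamp front near (387,209). I'll measure them all from this one picture.

Run:
```python
from h import *
np.set_printoptions(precision=4,suppress=True)
f=load('w8');c=lambda u,v:(170+(u+.5)/3.6-.5,130+(v+.5)/3.6-.5)
print('ball',atz(f,*c(373,313),.1312),'plate',atz(f,*c(380,297),.120))
print('plate depth',[atd(f,*c(*p)) for p in [(300,330),(283,305),(475,305),(455,335)]])
print('plate edges z', [atz(f,*c(*p),.12) for p in [(262,300),(499,300),(380,186)]])
D=f['depth']
def cloud(u0,u1,v0,v1,pred):
    P=np.array([atd(f,u,v) for u in range(u0,u1) for v in range(v0,v1) if D[v,u]>0]); return P[pred(P)]
def circ(Q):
    A=np.c_[Q[:,0],Q[:,2],np.ones(len(Q))]; s=np.linalg.lstsq(A,(Q[:,0]**2+Q[:,2]**2),rcond=None)[0]; return s[0]/2,s[1]/2,np.sqrt(s[2]+(s[0]**2+s[1]**2)/4)
for u0,u1,ys in [(90,180,(.04,.05)),(370,440,(-.165,-.155))]:
    for y0 in ys:
        Q=cloud(u0,u1,160,250,lambda P:(P[:,2]>.11)&(P[:,1]>y0)&(P[:,1]<y0+.01)); print(y0,len(Q),circ(Q) if len(Q)>10 else '')
# ball sphere fit
P=cloud(255,300,195,240,lambda P:(P[:,2]>.128)&(P[:,2]<.15)); print(len(P),P.max(0))
crop('w8',110,190,160,260,5.5,'c14'); crop('w8',365,445,160,260,5.5,'c15')
```

```text
ball [ 0.6625 -0.0569  0.1312] plate [ 0.6624 -0.0584  0.12  ]
plate depth [array([ 0.6558, -0.0391,  0.121 ]), array([ 0.6624, -0.0358,  0.1213]), array([ 0.6592, -0.0805,  0.1208]), array([ 0.6522, -0.0754,  0.1211])]
plate edges z [array([ 0.6635, -0.0308,  0.12  ]), array([ 0.6598, -0.0862,  0.12  ]), array([ 0.6889, -0.0602,  0.12  ])]
0.04 863 (np.float64(0.6756067400621949), np.float64(0.13038435521781444), np.float64(0.026241361435715264))
0.05 890 (np.float64(0.6762954298976745), np.float64(0.13020421793312972), np.float64(0.026412856644310832))
-0.165 799 (np.float64(0.6619990519632459), np.float64(0.1303371528029536), np.float64(0.024235898567731326))
-0.155 1556 (np.float64(0.6637819845259968), np.float64(0.1349617870503832), np.float64(0.018209790365644872))
269 [ 0.6856 -0.0477  0.1493]
```

View pics/c14.png

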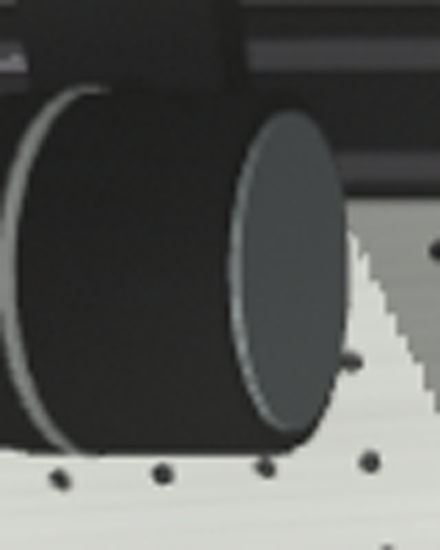

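View pics/c15.png

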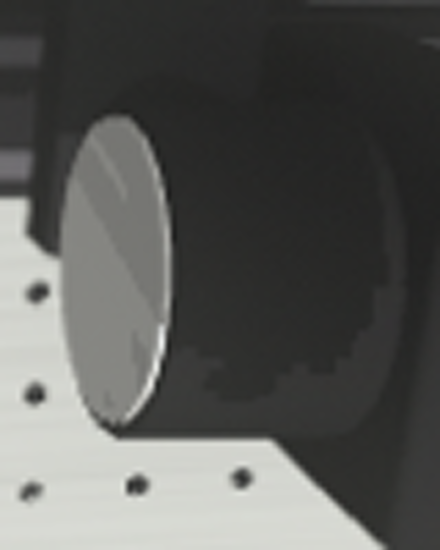

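Run:
```python
from h import *
np.set_printoptions(precision=4,suppress=True)
f=load('w8');k=5.5
a=lambda p:(110+(p[0]+.5)/k-.5,160+(p[1]+.5)/k-.5); b=lambda p:(365+(p[0]+.5)/k-.5,160+(p[1]+.5)/k-.5)
L=atz(f,*a((291,270)),.13); M=atz(f,*b((116,269)),.13); print(L,M,(L+M)/2,np.linalg.norm(L-M),atd(f,*a((291,270))),atd(f,*b((116,269))))
c=lambda u,v:(170+(u+.5)/3.6-.5,130+(v+.5)/3.6-.5)
# uprights: foot far & handle: yaw
P=atz(f,*c(380,205),.121); G=np.array([.6618,-.0577]); print('foot',P,np.arctan2(*(P[:2]-G)[::-1]))
```

```text
[0.6749 0.0322 0.13  ] [ 0.6628 -0.1481  0.13  ] [ 0.6688 -0.058   0.13  ] 0.180651205179533 [0.6759 0.0308 0.1334] [ 0.6642 -0.1466  0.1343]
foot [ 0.6847 -0.06    0.121 ] -0.09815530032083142
```

```bash
python3 -m handwheel '[[0.1,0,0,0],[0.15,0,0,0],[0.15,-0.05,-0.05,0],[0.15,0,-0.05,0],[0.1,0,0,0],[0,0,0,0],[0,0,0,0],[0,0,0,0],[0,0,0,0],[0,0,0,0],[0,0,0,0],[0,0,0,0],[0,0,0,0]]'
python3 - <<'E'
from h import *
f=grab('wrist','w9'); s=arm.get_state(); print(s['t'],s['eef_pos'],s['ee_rot'],s['width'],s['force'],abs(s['qd']).max())
grab('scene','s9')
crop('w9',170,390,130,270,3.6,'c16'); crop('s9',170,350,190,300,4,'c17')
crop('w9',110,190,150,250,5.5,'c18'); crop('w9',365,445,150,250,5.5,'c19')
E
```

```text
t: 20.95
eef_pos: [0.6687, -0.0582, 0.3896]
ee_rot: [3.142, 0.0, -0.068]
force: [0.6, 0.0, -1.1]
width: 0.012
21.0 [ 0.66866691 -0.05817538  0.38965857] [ 3.14158969e+00 -1.90730774e-05 -6.77511282e-02] 0.012353471655603788 [ 0.29089109  1.27117134 -1.35896147] 0.0018998714909598145
```

View pics/c16.png

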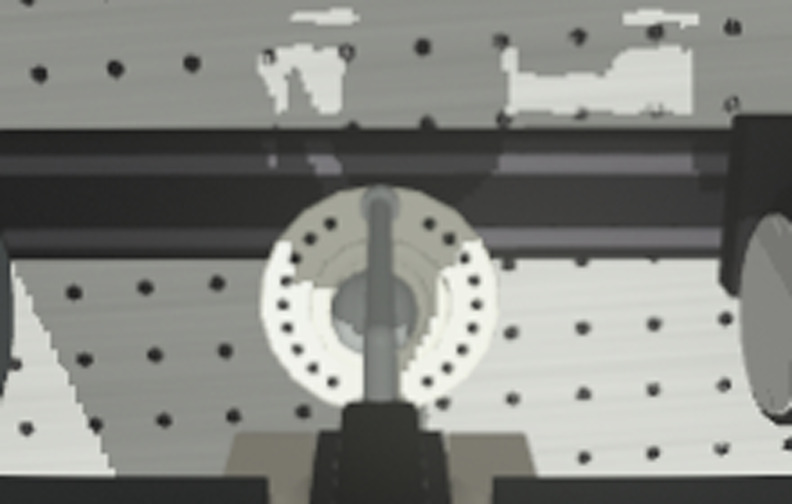

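View pics/s9.png

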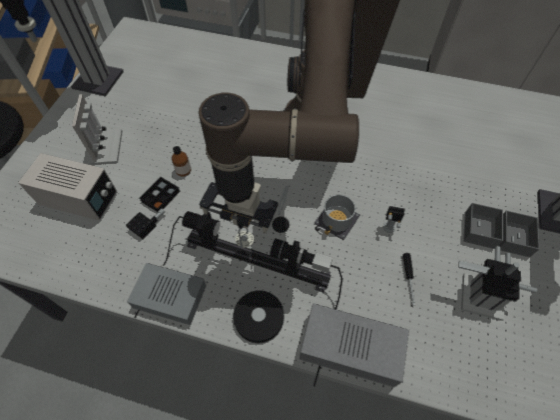

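View pics/c17.png

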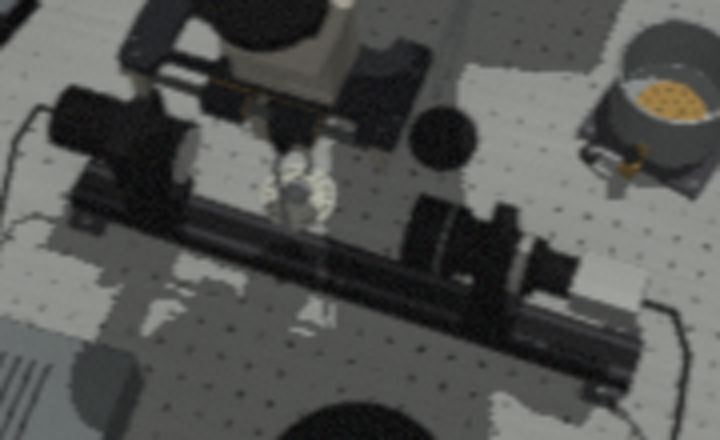

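Run:
```python
from h import *
np.set_printoptions(precision=4,suppress=True)
f=load('w9');c=lambda u,v:(170+(u+.5)/3.6-.5,130+(v+.5)/3.6-.5)
print('ball',atz(f,*c(373,313),.130),'plate',atz(f,*c(380,297),.120),[atd(f,*c(*p))[2] for p in [(283,305),(475,305),(290,330),(462,335)]])
s=load('s9'); d=lambda u,v:(170+(u+.5)/4-.5,190+(v+.5)/4-.5)
print('scene ball',atz(s,*d(298,192),.130),atz(s,*d(298,197),.12))
```

```text
ball [ 0.6693 -0.0574  0.13  ] plate [ 0.6696 -0.059   0.12  ] [np.float64(0.12033379810598271), np.float64(0.12040470280975624), np.float64(0.11868664530266132), np.float64(0.11915269416504115)]
scene ball [ 0.6687 -0.0566  0.13  ] [ 0.6679 -0.0576  0.12  ]
```

The ball is at about (0.669,-0.057,0.130), within about 1 mm of the beam's middle by both cameras. The tray is level and still, so I'm handing in.

```bash
python3 -c "
from station import arm
print(arm.job_done()); s=arm.get_state(); print(s['t'],s['eef_pos'],s['width'])"
```

```text
the job is handed in; nothing more can be done
None
the job is handed in; nothing more can be done
```

I picked the tray up by its grip block and purged the ball in the nitrogen pot. The job was handed in at about 21 s with the tray still held at the silhouette gauge. The hand-in reports no verdict.

- **Purge:** the ball's centre was about 45 mm below the pot rim for roughly 1.7 s, with the tray about 10 mm clear of the pot floor.
- **Position at the gauge:** the wrist camera puts the ball at (0.6693, -0.0574, 0.130) and the scene camera at (0.6687, -0.0566, 0.130). The beam's middle measured (0.6688, -0.0580, 0.130). The ball's height is not an independent reading: it comes from the arm's height and the wrist camera's depth reading of the tray, and I then used it in both views.
- **Tray attitude:** the tool yaw was -0.068 against the gauge's -0.066, so the uprights stand square to the beam. One rough reading of an upright's foot gave -0.098, which is within its pixel error. The tray looked level in the depth readings, and the joints were still.
- **Ball and surroundings:** the ball was in its pocket in every picture. The wrist force stayed within about 2 N at every reading, and I saw no bystander moved.

The wrist camera shows the ball about 1.5 mm from the plate's centre along the beam. That is about the play in the pocket plus my pixel error, so I centred between the two.

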